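# Clamp a glued opal doublet in the bench screw press

### The arm

A 6-joint arm with a two-finger parallel gripper is mounted at the origin on the work surface. World frame = base frame: x ahead of the robot, y to its left, z up, the work surface at z = 0. Lengths are in m, angles in rad, forces in N, time in s.
With the tool pointing down it reaches from about 0.35 to 0.975 m from the base axis. Payload 4.9 kg.
Tool frame: the origin (TCP) lies at the very end of the fingers, on their centre line; the grasp point (between the pads) lies 19 mm behind it (ctrl.grasp_offset is the distance from the TCP to the grasp point, in m); z points along the fingers, y is the line along which they close (so a half turn about z gives the same grasp; the last joint's range is limited). The gripper opens to 85 mm and grips with 20 to 120 N. Pads are 22 mm wide; open, the fingers measure 114 mm over their backs; the gripper's body (76 mm by 85 mm) begins 54 mm behind the grasp point. The pads swing forward as they close: fully open they stand 13 mm farther back than shut.
Start: joints at [-1.372, 0.053, 1.613, -0, 1.476, -0.119], TCP at [0.195, -0.594, 0.203] pointing down, gripper open.
Joint ranges: [-3.01, 3.01], [-1.01, 2.22], [0.06, 2.58], [-1.02, 4.17], [0.09, 2.62], [-3.14, 3.14]. Speed limits (rad/s): [2.57, 2.57, 3.14, 3.14, 3.14, 3.14].

### API

Orientations are given as a rotation vector (axis times angle).
In Python, from station import ctrl, optics gives the robot as it stands.
- The arm moves only by the shell command python3 -m handwheel 'ROWS' [OPENING] [FORCE]. ROWS is JSON, a list of rows, each an object of numbers: "tx", "ty", "tz": the shift along the tool's x, y, z in mm; "roll": the turn about the tool's z in rad. A call has 1 to 12 rows; each row shifts and turns the commanded pose from where the row before left it, along the tool's axes as they then stand; what a row does not reach is not made up. A row lasts 1/12 s, in which the tool goes at most 41.7 mm and 7.16 degrees, less where a joint would pass 70% of its speed; a pose out of reach is approached as far as the arm can. A call with a gripper value outside its range is refused whole. OPENING is the finger opening in mm, from 0 to 85.4, set as the call begins (- or left out, the last holds). The fingers move at their own pace and stop on an object; FORCE is the grip in N (left out, the last holds). Time passes only in rows, so rows that do not move let the fingers close. It gives the time, the measured TCP pose, the force, the opening and the grip force at its end, in the units of the state.
- ctrl.get_obs(): the state, without advancing time (a new reading comes with each control period).
- optics.get_image(name): name is "side" or "top" or "wrist"; returns (picture, depth): 400x640x3 uint8, red, green, blue; 400x640 float32, m along the optical axis (not along the pixel's ray), 0 where there is no reading.
- optics.camera_params(name): a dict with "mtx" (3x3 intrinsics, pixels), "extrinsics" (4x4, takes a point from camera to world coordinates); the wrist camera has in their place "tool_from_camera" (4x4, takes a point from camera to tool coordinates, whose origin is the TCP and whose axes are the flange's). Camera axes: x right, y down, z forward; pixel columns grow to the right and rows downward; lengths in m; the calibration is good to about 2 mm. A picture is of the moment at which its call begins: read the wrist's pose just before it. camera_params takes no time and is no camera call.
- ctrl.finish_job(): hands the job in; it is judged then, once.
The state is a dict: "t": time; "q": joint angles; "dq": joint speeds; "effort": joint torques, N m; "tool_pos": TCP position; "tool_rot": TCP orientation; "contact_force": force on the tool from outside, world axes, zero at the start; "wrist_torque": the same for the moment, N m; "opening": finger opening in m; "grip_force": force on a finger pad.
Only numpy, scipy, OpenCV 4.12 (cv2) and the standard library are available. Lean on these libraries where they do the work, as an engineer would, in place of code of your own. Each camera call takes 0.05 s, during which the arm holds its last target. There are 200 camera calls.

### The job

The round opal doublet in the carrier of the bench screw press is freshly glued and must be clamped. Slide its carrier gently all the way in under the platen, home against the brass stop; then wind the crank clockwise until the platen just touches the stone, give it a further quarter turn and no more, and leave it clamped like that. Do not disturb the other things on the bench.

Things in the scene. Friction and masses are not known exactly. Their poses are not given: they have to be found in the camera images.
- press: Cast-iron base of the bench screw press, bolted down: 240 x 170 mm, its deck 30 mm above the bench. Origin: on the screw's vertical axis at bench height; z up; +x is the way the carrier goes in (x from -150 mm at the front edge to +90 mm). Two guide strips along x, 87 mm apart and 10 mm high, lead the carrier. Two upright columns of 16 mm stand at y = +-72 mm, tops 172 mm above the bench.
- press_head: Teal cross-head clamped on the columns (50 x 176 x 30 mm), fixed; carries screw, crank and the sprung platen. Origin: on the screw axis at its underside, 118 to 121 mm above the bench (it differs); axes as the press. The platen, a steel disc of 64 mm under a cross-bar, hangs with its flat underside 50 mm below this origin at crank angle 0 and goes down 12 mm per turn.
- back_stop: Brass stop bar across the end of the guides, 18 mm high; its face, 42 mm beyond the screw axis, stops the carrier when the doublet is centred under the platen. Origin: foot of that face. A push on it of more than 40 N counts as slammed.
- carrier: Loose aluminium carrier, about 0.7 kg: square plate 84 x 84 x 8 mm, with a low brass ring (2.5 mm high) round the doublet, and a tongue 24 mm wide towards its -x end with an upright black post on it. Origin: underside of the square plate's centre; x along the guides, into the press. It lies on the deck, starts 80 to 100 mm out and is home when its origin is on the screw axis (press x = 0).
- carrier_post (a point): Point on the axis of the carrier's black post, 26 mm above the tongue and 64 mm above the bench. The post is 16 mm thick and 46 mm tall, its top 84 mm above the bench; it stands 138 mm in front (-x) of the carrier's origin.
- doublet: Round doublet lying in the carrier's ring: black backing below, pale opal above, 34 mm across. It is at most 17 mm thick, often several mm thinner: each stone differs, and where its top lies is found only by winding the platen down on it. Origin: centre of its underside, 38 mm above the bench.
- crank (a joint): Crank angle, rad: 0 at the top stop, grows clockwise from above (2 pi = 12 mm down), starts at 0 to 3.6. Stays where left. About 4.4 N at the knob keeps it turning, less when it stands. Contact, half to 2.1 turns on, adds 2.3 N over some 0.3 rad (74 N on the stone), then 0.7 N in the next quarter turn (about 97 N). Over 112 N (0.4 turn past contact) breaks the stone.
- screw_top (a point): Top of the crank's hub, on the screw axis; goes down 12 mm a turn. The crank arm's upper face lies 6 mm below this point.
- knob_grip (a point): Point on the axis of the red crank knob, 26 mm above the crank arm, 233 to 244 mm above the bench at the start, going down 12 mm per turn. The knob is upright, 22 mm thick, 46 mm tall, 60 mm from the screw axis, and revolves freely on the arm, so a gripper can hold it without turning. Goes round and down with the crank.
- rack: Bystander, leave alone: wooden rack 90 x 170 mm, 20 mm high, fixed, with two spare doublets.
- spare1: Bystander, leave alone: spare doublet, 34 mm across, 11 mm thick, on the rack.
- spare2: Bystander, leave alone: spare doublet, 34 mm across, 14 mm thick, on the rack.
- resin: Bystander, leave alone: amber bottle, 44 mm across, 85 mm tall.
- hardener: Bystander, leave alone: clear bottle with blue cap, 36 mm across, 70 mm tall.
- loupe: Bystander, leave alone: folding loupe, 70 x 28 x 16 mm, lying flat.
- tweezers: Bystander, leave alone: steel tweezers, 125 mm long, lying flat.
- brush: Bystander, leave alone: small brush, 160 mm long, lying flat.

How it is judged:
By the outcome, as a careful person would: the job done as asked, in the order asked, and still so for the second after the job is handed in, with the robot touching nothing.
It also fails if it takes over 72 s, if anything falls off the work surface, if the arm or the gripper's body presses on something with over 40 N, if the wrist force passes 120 N, or if a joint passes its speed limit or range.

## Working session

There is one attempt and no reset: what is moved stays moved. The work goes in short steps, Python scripts to look and compute and a shell command to move; the robot and the scene stay as the last step left them, time stands still between calls to the robot, and variables do not carry over. Pictures are saved under pics/ and viewed, at most 10 in all, crops included, and the job is handed in when it is done.

```bash
mkdir -p pics; ls
python3 - <<'E'
from station import ctrl, optics
import cv2
o=ctrl.get_obs(); print(o, ctrl.grasp_offset)
for n in("side","top"):
    p,d=optics.get_image(n); cv2.imwrite(f"pics/{n}0.png",p[:,:,::-1])
    import numpy as np; np.save(f"pics/{n}0.npy",d)
    c=optics.camera_params(n); print(n,c)
print(optics.camera_params("wrist"))
E
```

```text
pics
{'t': 0.0, 'q': array([-1.37196890e+00,  5.33764561e-02,  1.61427327e+00, -1.12956005e-05,
        1.47598000e+00, -1.18990941e-01]), 'dq': array([ 9.19939248e-05,  2.82802591e-04, -1.37410494e-05, -4.49240383e-05,
        5.88106247e-04,  7.03562532e-04]), 'effort': array([-1.83135242e-03, -3.93679225e+01, -3.70180392e+01, -1.84492360e-04,
        7.08583262e-03,  6.77782950e-06]), 'tool_pos': array([ 0.19517923, -0.59304093,  0.2017633 ]), 'tool_rot': array([-3.10000046e+00, -4.96809134e-01,  1.45251457e-04]), 'contact_force': array([-0.89214586, -0.26703692, -0.31476074]), 'wrist_torque': array([-0.01091995,  0.05563185, -0.01597051]), 'grip_force': 0.0, 'opening': 0.08522485938579316} 0.0187
side {'mtx': array([[371.51986421,   0.        , 316.62396966],
       [  0.        , 371.51986421, 204.87643759],
       [  0.        ,   0.        ,   1.        ]]), 'extrinsics': array([[-0.98493339, -0.10336331,  0.13864428,  0.33153516],
       [-0.17168589,  0.68060087, -0.71225446,  0.7114666 ],
       [-0.02074044, -0.72532647, -0.68809255,  0.85910999],
       [ 0.        ,  0. 
[... 289 characters left out ...]
0.9929973 ,  0.11606209, -0.02204442,  0.02221564],
       [-0.00356892, -0.21598675, -0.97638977,  1.03306679],
       [ 0.        ,  0.        ,  0.        ,  1.        ]])}
{'mtx': array([[315.85137751,   0.        , 313.87246022],
       [  0.        , 315.85137751, 200.85158131],
       [  0.        ,   0.        ,   1.        ]]), 'tool_from_camera': array([[-2.24972748e-04, -9.53739354e-01, -3.00634653e-01,
         7.68825188e-02],
       [ 9.99999676e-01,  1.76734150e-05, -8.04393322e-04,
        -3.55181915e-04],
       [ 7.72494808e-04, -3.00634736e-01,  9.53739041e-01,
        -1.71614406e-01],
       [ 0.00000000e+00,  0.00000000e+00,  0.00000000e+00,
         1.00000000e+00]])}
```

View pics/top0.png

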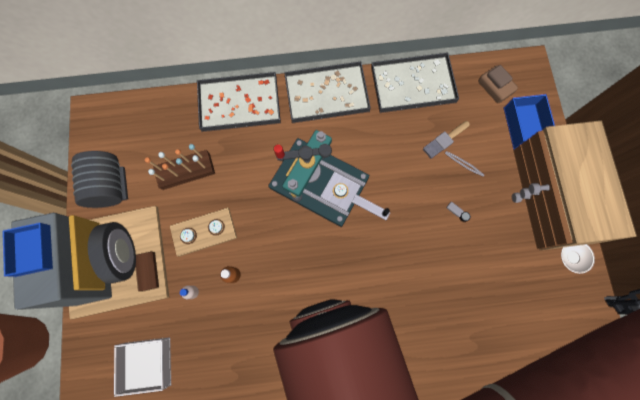

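View pics/side0.png

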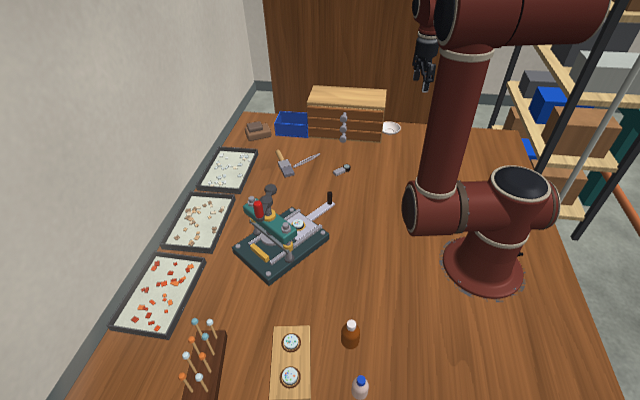

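Top view: the press is around (320,180), with the red knob at (279,152), the post at (386,211) and the opal at (341,190). I'll enlarge both views.

Run:
```python
import cv2
a=cv2.imread("pics/top0.png")[120:240,250:410]; cv2.imwrite("pics/tc.png",cv2.resize(a,None,fx=5,fy=5,interpolation=cv2.INTER_CUBIC))
a=cv2.imread("pics/side0.png")[175:290,225:350]; cv2.imwrite("pics/sc.png",cv2.resize(a,None,fx=5,fy=5,interpolation=cv2.INTER_CUBIC))
```

```text
(no output)
```

View pics/tc.png

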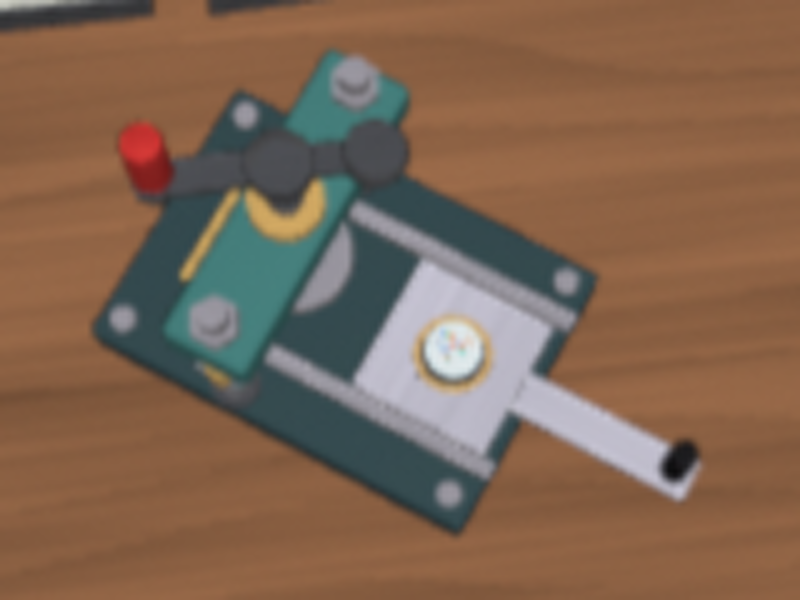

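View pics/sc.png

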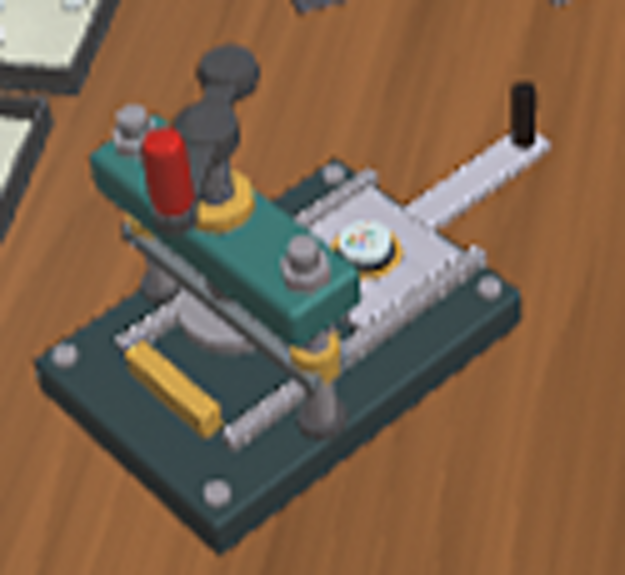

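Top crop: deck screws at (245,115), (567,280), (449,493) and (122,319); knob top (142,131), hub (278,163), post top (685,452), opal (454,349).
Side crop: screws at (65,355), (217,492), (489,288) and (333,174); knob top (163,138), hub (209,125), post top (523,88), opal (366,238). Next I'll triangulate these.

```bash
cat > h.py <<'E'
import numpy as np
from station import ctrl, optics
def ray(n,uv,T=None):
    c=optics.camera_params(n); E=c["extrinsics"] if T is None else T
    d=np.linalg.inv(c["mtx"])@np.r_[uv,1.]; return E[:3,3],E[:3,:3]@d
def at_z(n,uv,z,T=None):
    o,d=ray(n,uv,T); return o+d*(z-o[2])/d[2]
def tri(rs):
    A=0;b=0
    for o,d in rs:
        d=d/np.linalg.norm(d);P=np.eye(3)-np.outer(d,d);A=A+P;b=b+P@o
    return np.linalg.solve(A,b)
E
python3 - <<'E'
from h import *
T=lambda u,v:(250+(u)/5-.4,120+v/5-.4); S=lambda u,v:(225+u/5-.4,175+v/5-.4)
P={'sA':((245,115),(333,174),.032),'sB':((567,280),(489,288),.032),}
np.set_printoptions(precision=4,suppress=True)
tops=[(245,115),(567,280),(449,493),(122,319)]; sides=[(65,355),(333,174),(489,288),(217,492)]
a=[at_z("top",T(*p),.033) for p in tops]; b=[at_z("side",S(*p),.033) for p in sides]
print(np.array(a));print(np.array(b)); print(np.mean(a,0),np.mean(b,0))
for m in(a,b):
    d=(m[1]-m[0])+(m[2]-m[3]); print("x-axis in dir",np.degrees(np.arctan2(-d[1],-d[0])))
for n,t,s in(('knobtop',(142,131),(163,138)),('hub',(278,163),(209,125)),('posttop',(685,452),(523,88)),('opal',(454,349),(366,238))):
    r=[ray("top",T(*t)),ray("side",S(*s))];p=tri(r); print(n,p,at_z("top",T(*t),p[2]),at_z("side",S(*s),p[2]))
E
```

```text
[[ 0.6959  0.0633  0.033 ]
 [ 0.5746 -0.1083  0.033 ]
 [ 0.4603 -0.0264  0.033 ]
 [ 0.5817  0.1448  0.033 ]]
[[ 0.6961  0.0608  0.033 ]
 [ 0.5748 -0.1107  0.033 ]
 [ 0.4604 -0.029   0.033 ]
 [ 0.5825  0.1411  0.033 ]]
[0.5781 0.0183 0.033 ] [0.5785 0.0155 0.033 ]
x-axis in dir 54.70086458032023
x-axis in dir 54.53418479432677
knobtop [0.5963 0.1007 0.258 ] [0.5985 0.1008 0.258 ] [0.5942 0.1014 0.258 ]
hub [0.5933 0.0428 0.2133] [0.5936 0.0428 0.2133] [0.593  0.0429 0.2133]
posttop [ 0.4575 -0.1498  0.0875] [ 0.4571 -0.1497  0.0875] [ 0.458  -0.1499  0.0875]
opal [ 0.5363 -0.0382  0.0547] [ 0.5361 -0.0382  0.0547] [ 0.5366 -0.0382  0.0547]
```

```bash
cat >> h.py <<'E'
from scipy.spatial.transform import Rotation as Ro
def to(target,heading=54.6):
    """mm tool-axis shift and roll to target (m, TCP); heading of tool x in deg"""
    o=ctrl.get_obs();R=Ro.from_rotvec(o["tool_rot"]).as_matrix()
    h=np.degrees(np.arctan2(R[1,0],R[0,0])); s=R.T@(np.array(target)-o["tool_pos"])*1e3
    a=-np.radians((heading-h+180)%360-180)
    print("t",o["t"],"pos",o["tool_pos"].round(4),"head",h.round(2),"tz",R[:,2].round(3),"SHIFT",s.round(1),"ROLL",a.round(3),"F",o["contact_force"].round(2),"q6",o["q"][5].round(2))
E
R='{"tx":24.2,"ty":-21.2}'
python3 -m handwheel '[{"tx":24.2,"ty":-21.2},{"tx":24.2,"ty":-21.2},{"tx":24.2,"ty":-21.2},{"tx":24.2,"ty":-21.2},{"tx":24.2,"ty":-21.2},{"tx":24.2,"ty":-21.2},{"tx":24.2,"ty":-21.2},{"tx":24.2,"ty":-21.2},{"tx":24.2,"ty":-21.2},{"tx":24.2,"ty":-21.2},{"tx":24.2,"ty":-21.2},{"tx":24.2,"ty":-21.2}]'
python3 -m handwheel '[{"tx":24.2,"ty":-21.2},{"tx":24.2,"ty":-21.2},{"tx":24.2,"ty":-21.2},{"tx":24.2,"ty":-21.2},{"roll":-0.106},{"roll":-0.106},{"roll":-0.106},{"roll":-0.106},{"roll":-0.106},{"roll":-0.106},{},{}]'
python3 -c "
from h import *
to((.4572,-.1500,.046))"
```

```text
t 0.1 pos [ 0.1952 -0.5931  0.2019] head 18.21 tz [-0.     0.002 -1.   ] SHIFT [ 387.3 -338.8  156.6] ROLL -0.635 F [ 1.37  0.81 -0.97] q6 -0.12$[0]: bad value
$[0]: bad value
```

```bash
python3 -m handwheel '[{"tx":24.2,"ty":-21.2,"tz":0,"roll":0}]'; echo; python3 -m handwheel '[{"tx":24,"ty":-21}]';echo; python3 -c "
from h import *
to((.4572,-.1500,.046))"
```

```text
t: 0.18
tool_pos: [0.2095, -0.5681, 0.2019]
tool_rot: [3.103, 0.491, -0.002]
contact_force: [-0.1, 1.3, -0.5]
opening: 0.0857
grip_force: 0.0


t 0.1833 pos [ 0.2095 -0.5681  0.2019] head 17.98 tz [-0.002 -0.    -1.   ] SHIFT [ 364.9 -321.2  155.4] ROLL -0.639 F [-0.13  1.27 -0.54] q6 -0.08$[0]: bad value
```

All four keys are required in each row.

```bash
python3 -m handwheel '[{"tx":24.2,"ty":-21.2,"tz":0,"roll":0},{"tx":24.2,"ty":-21.2,"tz":0,"roll":0},{"tx":24.2,"ty":-21.2,"tz":0,"roll":0},{"tx":24.2,"ty":-21.2,"tz":0,"roll":0},{"tx":24.2,"ty":-21.2,"tz":0,"roll":0},{"tx":24.2,"ty":-21.2,"tz":0,"roll":0},{"tx":24.2,"ty":-21.2,"tz":0,"roll":0},{"tx":24.2,"ty":-21.2,"tz":0,"roll":0},{"tx":24.2,"ty":-21.2,"tz":0,"roll":0},{"tx":24.2,"ty":-21.2,"tz":0,"roll":0},{"tx":24.2,"ty":-21.2,"tz":0,"roll":0},{"tx":24.2,"ty":-21.2,"tz":0,"roll":0}]' >/dev/null
python3 -m handwheel '[{"tx":24.2,"ty":-21.2,"tz":0,"roll":0},{"tx":24.2,"ty":-21.2,"tz":0,"roll":0},{"tx":14,"ty":-12,"tz":0,"roll":0},{"tx":0,"ty":0,"tz":0,"roll":-0.106},{"tx":0,"ty":0,"tz":0,"roll":-0.106},{"tx":0,"ty":0,"tz":0,"roll":-0.106},{"tx":0,"ty":0,"tz":0,"roll":-0.106},{"tx":0,"ty":0,"tz":0,"roll":-0.106},{"tx":0,"ty":0,"tz":0,"roll":-0.106},{"tx":0,"ty":0,"tz":0,"roll":0},{"tx":0,"ty":0,"tz":0,"roll":0}]' >/dev/null
python3 - <<'E'
from h import *
import cv2
to((.4572,-.1500,.046))
p,d=optics.get_image("wrist"); cv2.imwrite("pics/w1.png",p[:,:,::-1])
E
```

```text
t 2.1 pos [ 0.4501 -0.1623  0.2026] head 54.5 tz [-0.001  0.    -1.   ] SHIFT [ 14.1  -1.2 156.6] ROLL -0.002 F [ 0.05 -0.7  -0.3 ] q6 0.12
```

View pics/w1.png

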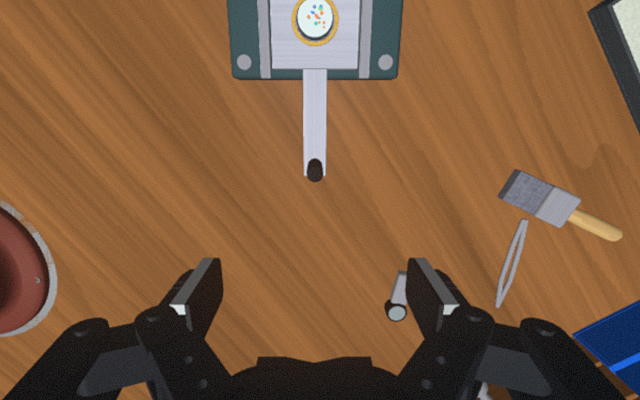

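The wrist view shows the post top at (315,164) with the tongue running straight up the image, so the heading is right. The loupe at (397,300) is low and clear.

```bash
cat >> h.py <<'E'
def wT():
    o=ctrl.get_obs();T=np.eye(4);T[:3,:3]=Ro.from_rotvec(o["tool_rot"]).as_matrix();T[:3,3]=o["tool_pos"]
    return T@optics.camera_params("wrist")["tool_from_camera"]
E
python3 - <<'E'
from h import *
T=wT()
for n,uv,z in(("post",(315,164),.084),("opal",(316,17),.053),("sL",(244,62),.033),("sR",(385,62),.033)):
    p=at_z("wrist",uv,z,T);print(n,p); 
p=at_z("wrist",(315,164),.084,T);to((p[0],p[1],.046))
E
```

```text
post [ 0.46306395 -0.1449877   0.084     ]
opal [ 0.53811537 -0.04123196  0.053     ]
sL [ 0.45950474 -0.02831573  0.033     ]
sR [ 0.57370581 -0.10982831  0.033     ]
t 2.15 pos [ 0.4501 -0.1623  0.2027] head 54.5 tz [-0.001  0.    -1.   ] SHIFT [ 21.6   0.6 156.7] ROLL -0.002 F [0.13 0.04 0.22] q6 0.12
```

The upper end of that blob is the post's foot. Its top is nearer row 173, which agrees with triangulation, so tx is about 14.

```bash
python3 -m handwheel '[{"tx":7,"ty":0,"tz":20,"roll":0},{"tx":7,"ty":0,"tz":25,"roll":0},{"tx":0,"ty":0,"tz":25,"roll":0},{"tx":0,"ty":0,"tz":25,"roll":0},{"tx":0,"ty":0,"tz":25,"roll":0},{"tx":0,"ty":0,"tz":20,"roll":0},{"tx":0,"ty":0,"tz":16,"roll":0},{"tx":0,"ty":0,"tz":0,"roll":0},{"tx":0,"ty":0,"tz":0,"roll":0}]' 85 20
python3 -m handwheel '[{"tx":0,"ty":0,"tz":0,"roll":0},{"tx":0,"ty":0,"tz":0,"roll":0},{"tx":0,"ty":0,"tz":0,"roll":0},{"tx":0,"ty":0,"tz":0,"roll":0},{"tx":0,"ty":0,"tz":0,"roll":0},{"tx":0,"ty":0,"tz":0,"roll":0},{"tx":0,"ty":0,"tz":0,"roll":0},{"tx":0,"ty":0,"tz":0,"roll":0},{"tx":0,"ty":0,"tz":0,"roll":0},{"tx":0,"ty":0,"tz":0,"roll":0},{"tx":0,"ty":0,"tz":0,"roll":0},{"tx":0,"ty":0,"tz":0,"roll":0}]' 10 20
python3 -c "
from h import *
to((.4572+.057,-.1500+.0799,.046))"
```

```text
t: 2.9
tool_pos: [0.4576, -0.1506, 0.0462]
tool_rot: [-2.79, -1.439, 0.002]
contact_force: [0.3, 0.0, 0.3]
opening: 0.0849
grip_force: 0.0
t: 3.9
tool_pos: [0.4585, -0.1513, 0.0472]
tool_rot: [2.79, 1.442, -0.0]
contact_force: [-1.4, -1.6, 2.3]
opening: 0.0142
grip_force: 19.6
t 3.9 pos [ 0.4585 -0.1513  0.0472] head 54.65 tz [ 0.    -0.001 -1.   ] SHIFT [98.4 -1.5  1.2] ROLL 0.001 F [-1.38 -1.62  2.28] q6 0.14
```

```bash
python3 -m handwheel '[{"tx":4,"ty":0,"tz":0,"roll":0},{"tx":8,"ty":0,"tz":0,"roll":0},{"tx":9,"ty":0,"tz":0,"roll":0},{"tx":9,"ty":0,"tz":0,"roll":0},{"tx":9,"ty":0,"tz":0,"roll":0},{"tx":9,"ty":0,"tz":0,"roll":0},{"tx":9,"ty":0,"tz":0,"roll":0},{"tx":9,"ty":0,"tz":0,"roll":0},{"tx":8,"ty":0,"tz":0,"roll":0},{"tx":6,"ty":0,"tz":0,"roll":0},{"tx":3,"ty":0,"tz":0,"roll":0},{"tx":1,"ty":0,"tz":0,"roll":0}]'
python3 -m handwheel '[{"tx":1,"ty":0,"tz":0,"roll":0},{"tx":1,"ty":0,"tz":0,"roll":0},{"tx":1,"ty":0,"tz":0,"roll":0},{"tx":1,"ty":0,"tz":0,"roll":0}]'
python3 -c "
from h import *
to((.4572+.057,-.1500+.0799,.046))"
```

```text
t: 4.9
tool_pos: [0.5068, -0.0835, 0.0476]
tool_rot: [2.789, 1.442, -0.004]
contact_force: [-4.3, -5.5, 6.3]
opening: 0.015
grip_force: 19.8
t: 5.23
tool_pos: [0.5089, -0.0807, 0.0476]
tool_rot: [2.789, 1.442, -0.005]
contact_force: [-4.3, -6.9, 5.6]
opening: 0.0143
grip_force: 19.8
t 5.2333 pos [ 0.5089 -0.0807  0.0476] head 54.67 tz [-0.002 -0.003 -1.   ] SHIFT [11.8 -1.8  1.5] ROLL 0.001 F [-4.3  -6.9   5.56] q6 0.32
```

```bash
python3 -m handwheel '[{"tx":1,"ty":0,"tz":0,"roll":0},{"tx":1,"ty":0,"tz":0,"roll":0},{"tx":1,"ty":0,"tz":0,"roll":0},{"tx":1,"ty":0,"tz":0,"roll":0},{"tx":1,"ty":0,"tz":0,"roll":0}]' | sed -n 2,4p
python3 -m handwheel '[{"tx":0.7,"ty":0,"tz":0,"roll":0},{"tx":0.7,"ty":0,"tz":0,"roll":0},{"tx":0.7,"ty":0,"tz":0,"roll":0}]'| sed -n 2,4p
python3 -m handwheel '[{"tx":0.7,"ty":0,"tz":0,"roll":0},{"tx":0.7,"ty":0,"tz":0,"roll":0}]'| sed -n 2,4p
```

```text
tool_pos: [0.5118, -0.0767, 0.0476]
tool_rot: [2.789, 1.441, -0.005]
contact_force: [-4.5, -5.1, 4.0]
tool_pos: [0.5129, -0.075, 0.0476]
tool_rot: [2.789, 1.441, -0.005]
contact_force: [-4.6, -5.8, 4.9]
tool_pos: [0.5138, -0.0738, 0.0476]
tool_rot: [2.789, 1.441, -0.005]
contact_force: [-4.2, -6.4, 5.0]
```

```bash
for i in 1; do python3 -m handwheel '[{"tx":0.6,"ty":0,"tz":0,"roll":0},{"tx":0.6,"ty":0,"tz":0,"roll":0},{"tx":0.6,"ty":0,"tz":0,"roll":0}]'| sed -n 2,4p; done
python3 -m handwheel '[{"tx":0.6,"ty":0,"tz":0,"roll":0},{"tx":0.6,"ty":0,"tz":0,"roll":0}]'| sed -n 2,4p
python3 -m handwheel '[{"tx":0.6,"ty":0,"tz":0,"roll":0},{"tx":0.6,"ty":0,"tz":0,"roll":0}]'| sed -n 2,4p
```

```text
tool_pos: [0.5148, -0.0723, 0.0476]
tool_rot: [2.789, 1.441, -0.005]
contact_force: [-4.0, -6.2, 5.7]
tool_pos: [0.5155, -0.0714, 0.0476]
tool_rot: [2.789, 1.441, -0.005]
contact_force: [-3.8, -5.5, 5.0]
tool_pos: [0.5162, -0.0704, 0.0476]
tool_rot: [2.789, 1.441, -0.005]
contact_force: [-5.0, -6.5, 6.0]
```

```bash
python3 -m handwheel '[{"tx":0.6,"ty":0,"tz":0,"roll":0},{"tx":0.6,"ty":0,"tz":0,"roll":0}]'| sed -n 2,4p
python3 -m handwheel '[{"tx":0.6,"ty":0,"tz":0,"roll":0},{"tx":0.6,"ty":0,"tz":0,"roll":0}]'| sed -n 2,4p
python3 -m handwheel '[{"tx":0.6,"ty":0,"tz":0,"roll":0},{"tx":0.6,"ty":0,"tz":0,"roll":0}]'| sed -n 2,4p
```

```text
tool_pos: [0.5163, -0.0702, 0.0476]
tool_rot: [2.788, 1.442, -0.008]
contact_force: [-7.7, -10.2, 6.4]
tool_pos: [0.5163, -0.0702, 0.0475]
tool_rot: [2.787, 1.442, -0.013]
contact_force: [-9.4, -12.7, 8.9]
tool_pos: [0.5163, -0.0702, 0.0475]
tool_rot: [2.786, 1.441, -0.017]
contact_force: [-13.4, -17.5, 9.2]
```

The carrier is home: position stopped changing while force rose to about 22 N, roughly 14 N on the stop. I'll relax, release and lift.

```bash
python3 -m handwheel '[{"tx":-1,"ty":0,"tz":0,"roll":0},{"tx":-1,"ty":0,"tz":0,"roll":0},{"tx":-0.5,"ty":0,"tz":0,"roll":0}]'
python3 -m handwheel '[{"tx":0,"ty":0,"tz":0,"roll":0},{"tx":0,"ty":0,"tz":0,"roll":0},{"tx":0,"ty":0,"tz":0,"roll":0},{"tx":0,"ty":0,"tz":0,"roll":0},{"tx":0,"ty":0,"tz":0,"roll":0},{"tx":0,"ty":0,"tz":-5,"roll":0},{"tx":0,"ty":0,"tz":-15,"roll":0},{"tx":0,"ty":0,"tz":-25,"roll":0},{"tx":0,"ty":0,"tz":-25,"roll":0},{"tx":0,"ty":0,"tz":-25,"roll":0},{"tx":0,"ty":0,"tz":-25,"roll":0},{"tx":0,"ty":0,"tz":-25,"roll":0}]' 50 20
python3 -m handwheel '[{"tx":0,"ty":0,"tz":-30,"roll":0},{"tx":0,"ty":0,"tz":-30,"roll":0},{"tx":0,"ty":0,"tz":-30,"roll":0},{"tx":0,"ty":0,"tz":-15,"roll":0},{"tx":0,"ty":0,"tz":0,"roll":0},{"tx":0,"ty":0,"tz":0,"roll":0}]'
python3 - <<'E'
from h import *
import cv2
to((.5963,.1007,.219))
p,d=optics.get_image("wrist"); cv2.imwrite("pics/w2.png",p[:,:,::-1])
E
```

```text
t: 7.4
tool_pos: [0.5163, -0.0702, 0.0476]
tool_rot: [2.789, 1.441, -0.007]
contact_force: [-4.4, -8.0, 6.2]
opening: 0.0145
grip_force: 19.9
t: 8.4
tool_pos: [0.5172, -0.0678, 0.1936]
tool_rot: [2.791, 1.442, 0.001]
contact_force: [0.3, -0.3, -0.4]
opening: 0.0496
grip_force: 0.0
t: 8.9
tool_pos: [0.5175, -0.0679, 0.2973]
tool_rot: [2.79, 1.442, 0.001]
contact_force: [-0.3, 0.2, -0.8]
opening: 0.0497
grip_force: 0.0
t 8.9 pos [ 0.5175 -0.0679  0.2973] head 54.66 tz [ 0.001 -0.    -1.   ] SHIFT [183.1 -33.4  78.3] ROLL 0.001 F [-0.29  0.19 -0.82] q6 0.34
```

View pics/w2.png

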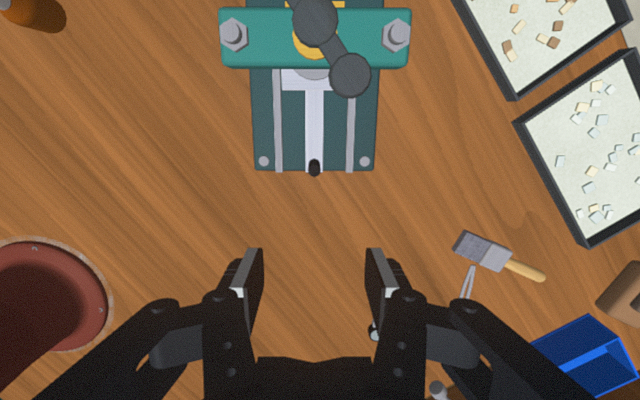

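Wrist view: the carrier plate is under the head, with the hub at (316,20) and the counterweight at (350,75). The post at (314,167) stands undisturbed. Now to get above the knob.

```bash
python3 -m handwheel '[{"tx":20,"ty":-6,"tz":0,"roll":0},{"tx":20,"ty":-7,"tz":0,"roll":0},{"tx":20,"ty":-7,"tz":0,"roll":0},{"tx":20,"ty":-7,"tz":0,"roll":0},{"tx":20,"ty":-6,"tz":0,"roll":0},{"tx":10,"ty":0,"tz":0,"roll":0},{"tx":0,"ty":0,"tz":0,"roll":0},{"tx":0,"ty":0,"tz":0,"roll":0}]' >/dev/null
python3 - <<'E'
from h import *
import cv2
to((.5963,.1007,.219)); T=wT()
p,d=optics.get_image("wrist"); cv2.imwrite("pics/w3.png",p[:,:,::-1])
h=cv2.cvtColor(p,cv2.COLOR_RGB2HSV); m=((h[...,0]<6)|(h[...,0]>174))&(h[...,1]>170)&(h[...,2]>90); m[:, :60]=0
n,l,s,c=cv2.connectedComponentsWithStats(m.astype(np.uint8))
for i in range(1,n):
    if s[i,4]>80: print(s[i],c[i],np.median(d[l==i]))
K=optics.camera_params("wrist")["mtx"]
# top face points of red blob: those near smallest depth
i=max([i for i in range(1,n)],key=lambda i:s[i,4]); v,u=np.where(l==i); z=d[v,u]
P=(np.linalg.inv(K)@np.array([u,v,np.ones_like(u)])*z).T; W=P@T[:3,:3].T+T[:3,3]
zt=np.percentile(W[:,2],95); t=W[W[:,2]>zt-.004]; print("top z",zt,"n",len(t),"centre",(t.max(0)+t.min(0))/2,t.mean(0))
E
```

```text
t 9.6167 pos [0.5535 0.0407 0.2951] head 54.68 tz [-0.003 -0.    -1.   ] SHIFT [73.9  0.4 75.9] ROLL 0.001 F [ 0.41 -0.12  0.02] q6 0.56
[297  92  32  33 786] [312.65267176 108.01908397] 0.20118473
top z 0.258135882746794 n 745 centre [0.59446328 0.1011629  0.36033265] [0.59459956 0.10119222 0.25718769]
```

View pics/w3.png

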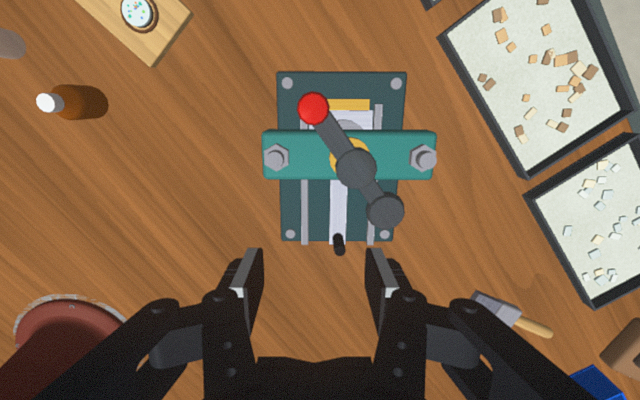

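Wrist view: knob at (313,108), hub at (355,167), and the post straight below. Measured knob centre is (0.5946, 0.1012) with its top at z 0.258.

```bash
python3 - <<'E'
from h import *
to((.5947,.1011,.220)); print(at_z("wrist",(355,167),.214,wT()))
E
python3 -m handwheel '[{"tx":18,"ty":0,"tz":0,"roll":0},{"tx":18,"ty":0,"tz":0,"roll":0},{"tx":18,"ty":0.5,"tz":0,"roll":0},{"tx":18.5,"ty":0.5,"tz":0,"roll":0},{"tx":0,"ty":0,"tz":0,"roll":0},{"tx":0,"ty":0,"tz":15,"roll":0},{"tx":0,"ty":0,"tz":15,"roll":0},{"tx":0,"ty":0,"tz":15,"roll":0},{"tx":0,"ty":0,"tz":15,"roll":0},{"tx":0,"ty":0,"tz":14,"roll":0},{"tx":0,"ty":0,"tz":0,"roll":0},{"tx":0,"ty":0,"tz":0,"roll":0}]' 50 20
python3 -c "
from h import *
to((.5947,.1011,.220))"
```

```text
t 9.6667 pos [0.5535 0.0402 0.2956] head 54.63 tz [-0.002 -0.    -1.   ] SHIFT [73.6 -1.5 75.5] ROLL 0.001 F [-0.    0.24  0.04] q6 0.56
[0.59543228 0.04251021 0.214     ]
t: 10.67
tool_pos: [0.5958, 0.0991, 0.2211]
tool_rot: [-2.79, -1.441, 0.004]
contact_force: [0.0, -0.0, -0.5]
opening: 0.0501
grip_force: 0.0
t 10.6667 pos [0.5958 0.0991 0.2211] head 54.63 tz [-0.003 -0.    -1.   ] SHIFT [ 1.  -2.   1.1] ROLL 0.0 F [ 0.02 -0.02 -0.51] q6 0.66
```

```bash
python3 -m handwheel '[{"tx":0,"ty":0,"tz":0,"roll":0},{"tx":0,"ty":0,"tz":0,"roll":0},{"tx":0,"ty":0,"tz":0,"roll":0},{"tx":0,"ty":0,"tz":0,"roll":0},{"tx":0,"ty":0,"tz":0,"roll":0},{"tx":0,"ty":0,"tz":0,"roll":0},{"tx":0,"ty":0,"tz":0,"roll":0},{"tx":0,"ty":0,"tz":0,"roll":0}]' 15 30
cat >> h.py <<'E'
HUB=np.array([.5948,.0422])
def crank(hub=HUB):
    """knob angle in tool axes about the hub (deg, clockwise from above +), radius mm, tangential and radial force"""
    o=ctrl.get_obs();r=(o["tool_pos"][:2]-hub);R=Ro.from_rotvec(o["tool_rot"]).as_matrix()
    v=R[:2,:2].T@r; a=np.degrees(np.arctan2(v[1],v[0]));e=r/np.linalg.norm(r);t=np.array([e[1],-e[0]])
    f=o["contact_force"]; print("ang %.2f rad %.1f z %.2f Ft %.2f Fr %.2f Fz %.2f t %.2f grip %.1f"%(a,1e3*np.linalg.norm(r),1e3*o["tool_pos"][2],-f[:2]@t,f[:2]@e,f[2],o["t"],o["grip_force"]))
    return a
def rows(a,step,n,rad=60.):
    for i in range(n):
        b=np.radians(a+step*i);c=np.radians(a+step*(i+1))
        print('{"tx":%.1f,"ty":%.1f,"tz":%.2f,"roll":0}'%(rad*(np.cos(c)-np.cos(b)),rad*(np.sin(c)-np.sin(b)),12*step/360),end=',')
    print()
E
python3 -c "
from h import *
a=crank();rows(a,12,12)"
```

```text
t: 11.33
tool_pos: [0.597, 0.1002, 0.2247]
tool_rot: [-2.79, -1.443, -0.003]
contact_force: [-3.7, 3.0, 5.6]
opening: 0.0162
grip_force: 29.0
ang -33.12 rad 58.1 z 224.66 Ft 3.85 Fr 2.89 Fz 5.61 t 11.33 grip 29.0
{"tx":5.7,"ty":11.2,"tz":0.40,"roll":0},{"tx":3.3,"ty":12.1,"tz":0.40,"roll":0},{"tx":0.7,"ty":12.5,"tz":0.40,"roll":0},{"tx":-1.9,"ty":12.4,"tz":0.40,"roll":0},{"tx":-4.5,"ty":11.7,"tz":0.40,"roll":0},{"tx":-6.8,"ty":10.5,"tz":0.40,"roll":0},{"tx":-8.9,"ty":8.9,"tz":0.40,"roll":0},{"tx":-10.5,"ty":6.9,"tz":0.40,"roll":0},{"tx":-11.7,"ty":4.5,"tz":0.40,"roll":0},{"tx":-12.4,"ty":2.0,"tz":0.40,"roll":0},{"tx":-12.5,"ty":-0.6,"tz":0.40,"roll":0},{"tx":-12.1,"ty":-3.2,"tz":0.40,"roll":0},
```

```bash
python3 - <<'E'
from h import *
import cv2
p,d=optics.get_image("wrist"); q,_=optics.get_image("side")
a=cv2.resize(p[180:400,200:430],None,fx=1.8,fy=1.8); b=cv2.resize(q[170:290,230:350],(396,396),interpolation=cv2.INTER_CUBIC)
cv2.imwrite("pics/g1.png",np.hstack([a[:396,:400],b])[:,:,::-1])
E
python3 -c "
from h import *
crank()"
```

```text
ang -33.09 rad 58.1 z 224.68 Ft 3.39 Fr 2.93 Fz 6.69 t 11.43 grip 29.0
```

View pics/g1.png

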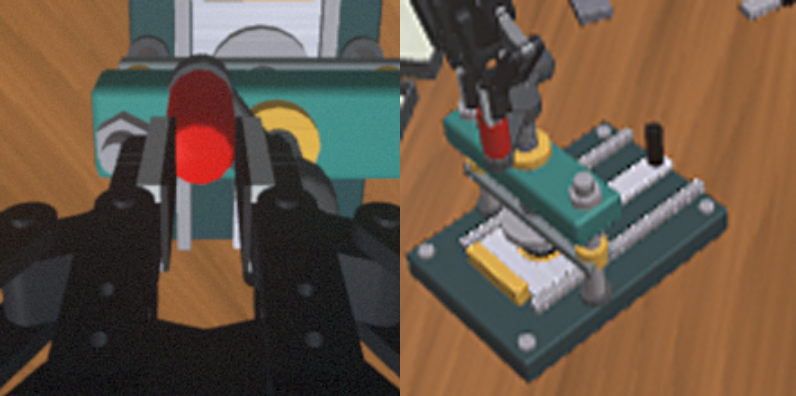

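The pads hold the knob at about mid-height (left half); in the side half the head and carrier look fine, and the stone sits under the platen. I'll unload z and start turning.

```bash
python3 -m handwheel '[{"tx":0,"ty":0,"tz":-1.5,"roll":0},{"tx":0,"ty":0,"tz":-1.5,"roll":0},{"tx":0,"ty":0,"tz":0,"roll":0}]' >/dev/null; python3 -c "from h import *
crank()"
python3 -m handwheel '[{"tx":5.7,"ty":11.2,"tz":0.4,"roll":0},{"tx":3.3,"ty":12.1,"tz":0.4,"roll":0},{"tx":0.7,"ty":12.5,"tz":0.4,"roll":0}]' | sed -n 2p; python3 -c "from h import *
crank()"
python3 -m handwheel '[{"tx":-1.9,"ty":12.4,"tz":0.4,"roll":0},{"tx":-4.5,"ty":11.7,"tz":0.4,"roll":0},{"tx":-6.8,"ty":10.5,"tz":0.4,"roll":0}]' | sed -n 2p; python3 -c "from h import *
crank()"
python3 -m handwheel '[{"tx":-8.9,"ty":8.9,"tz":0.4,"roll":0},{"tx":-10.5,"ty":6.9,"tz":0.4,"roll":0},{"tx":-11.7,"ty":4.5,"tz":0.4,"roll":0}]'| sed -n 2p; python3 -c "from h import *
crank()"
```

```text
ang -33.83 rad 57.3 z 225.18 Ft 2.41 Fr 1.37 Fz -1.38 t 11.68 grip 28.4
tool_pos: [0.6313, 0.0877, 0.2239]
ang 3.45 rad 58.3 z 223.92 Ft 4.67 Fr 0.77 Fz -0.89 t 11.93 grip 28.3
tool_pos: [0.6527, 0.0567, 0.2226]
ang 40.60 rad 59.7 z 222.63 Ft 4.52 Fr 0.05 Fz -1.60 t 12.18 grip 28.0
tool_pos: [0.6515, 0.0192, 0.2213]
ang 76.74 rad 61.2 z 221.27 Ft 5.61 Fr -1.17 Fz -2.66 t 12.43 grip 27.7
```

```bash
sed -i 's/^HUB=.*/HUB=np.array([.5951,.0398])/' h.py
python3 -c "
from h import *
a=crank();rows(a+1.5,10,12)"
```

```text
ang 74.73 rad 60.0 z 221.27 Ft 5.64 Fr -0.98 Fz -2.66 t 12.43 grip 27.7
{"tx":-10.3,"ty":1.6,"tz":0.33,"roll":0},{"tx":-10.5,"ty":-0.2,"tz":0.33,"roll":0},{"tx":-10.3,"ty":-2.0,"tz":0.33,"roll":0},{"tx":-9.7,"ty":-3.8,"tz":0.33,"roll":0},{"tx":-8.9,"ty":-5.4,"tz":0.33,"roll":0},{"tx":-7.9,"ty":-6.9,"tz":0.33,"roll":0},{"tx":-6.5,"ty":-8.2,"tz":0.33,"roll":0},{"tx":-5.0,"ty":-9.2,"tz":0.33,"roll":0},{"tx":-3.4,"ty":-9.9,"tz":0.33,"roll":0},{"tx":-1.6,"ty":-10.3,"tz":0.33,"roll":0},{"tx":0.2,"ty":-10.5,"tz":0.33,"roll":0},{"tx":2.0,"ty":-10.3,"tz":0.33,"roll":0},
```

```bash
C='from h import *
crank()'
python3 -m handwheel '[{"tx":-10.3,"ty":1.6,"tz":0.33,"roll":0},{"tx":-10.5,"ty":-0.2,"tz":0.33,"roll":0},{"tx":-10.3,"ty":-2.0,"tz":0.33,"roll":0}]'>/dev/null; python3 -c "$C"
python3 -m handwheel '[{"tx":-9.7,"ty":-3.8,"tz":0.33,"roll":0},{"tx":-8.9,"ty":-5.4,"tz":0.33,"roll":0},{"tx":-7.9,"ty":-6.9,"tz":0.33,"roll":0}]'>/dev/null; python3 -c "$C"
python3 -m handwheel '[{"tx":-6.5,"ty":-8.2,"tz":0.33,"roll":0},{"tx":-5.0,"ty":-9.2,"tz":0.33,"roll":0},{"tx":-3.4,"ty":-9.9,"tz":0.33,"roll":0}]'>/dev/null; python3 -c "$C"
python3 -c "
from h import *
a=crank();rows(a+1.5,6,15)"
```

```text
ang 105.99 rad 59.4 z 220.38 Ft 5.75 Fr -2.53 Fz -5.02 t 12.68 grip 27.4
ang 136.50 rad 59.5 z 219.30 Ft 4.18 Fr -2.11 Fz -7.08 t 12.93 grip 27.3
ang 166.58 rad 59.9 z 218.19 Ft 4.40 Fr -4.05 Fz -8.53 t 13.18 grip 27.1
ang 166.58 rad 59.9 z 218.19 Ft 4.40 Fr -4.05 Fz -8.53 t 13.18 grip 27.1
{"tx":-1.0,"ty":-6.2,"tz":0.20,"roll":0},{"tx":-0.3,"ty":-6.3,"tz":0.20,"roll":0},{"tx":0.3,"ty":-6.3,"tz":0.20,"roll":0},{"tx":1.0,"ty":-6.2,"tz":0.20,"roll":0},{"tx":1.6,"ty":-6.1,"tz":0.20,"roll":0},{"tx":2.3,"ty":-5.9,"tz":0.20,"roll":0},{"tx":2.9,"ty":-5.6,"tz":0.20,"roll":0},{"tx":3.4,"ty":-5.3,"tz":0.20,"roll":0},{"tx":4.0,"ty":-4.9,"tz":0.20,"roll":0},{"tx":4.4,"ty":-4.4,"tz":0.20,"roll":0},{"tx":4.9,"ty":-3.9,"tz":0.20,"roll":0},{"tx":5.3,"ty":-3.4,"tz":0.20,"roll":0},{"tx":5.6,"ty":-2.8,"tz":0.20,"roll":0},{"tx":5.9,"ty":-2.2,"tz":0.20,"roll":0},{"tx":6.1,"ty":-1.6,"tz":0.20,"roll":0},
```

```bash
C='from h import *
crank()'
python3 -m handwheel '[{"tx":-1,"ty":-6.2,"tz":0.9,"roll":0},{"tx":-0.3,"ty":-6.3,"tz":0.8,"roll":0},{"tx":0.3,"ty":-6.3,"tz":0.7,"roll":0}]'>/dev/null; python3 -c "$C"
python3 -m handwheel '[{"tx":1,"ty":-6.2,"tz":0.2,"roll":0},{"tx":1.6,"ty":-6.1,"tz":0.2,"roll":0},{"tx":2.3,"ty":-5.9,"tz":0.2,"roll":0}]'>/dev/null; python3 -c "$C"
python3 -m handwheel '[{"tx":2.9,"ty":-5.6,"tz":0.2,"roll":0},{"tx":3.4,"ty":-5.3,"tz":0.2,"roll":0}]'>/dev/null; python3 -c "$C"
python3 -m handwheel '[{"tx":4,"ty":-4.9,"tz":0.2,"roll":0},{"tx":4.4,"ty":-4.4,"tz":0.2,"roll":0}]'>/dev/null; python3 -c "$C"
python3 -c "
from h import *
a=crank();rows(a+1.5,5,20)"
```

```text
ang -176.02 rad 59.5 z 217.49 Ft 4.09 Fr -2.03 Fz -2.17 t 13.43 grip 28.8
ang -156.89 rad 59.0 z 217.05 Ft 5.27 Fr -0.15 Fz -0.90 t 13.68 grip 29.0
ang -144.06 rad 58.9 z 216.63 Ft 5.27 Fr 0.87 Fz 1.21 t 13.85 grip 29.5
ang -131.36 rad 59.0 z 216.18 Ft 3.49 Fr 1.48 Fz 3.24 t 14.02 grip 30.0
ang -131.36 rad 59.0 z 216.18 Ft 3.49 Fr 1.48 Fz 3.24 t 14.02 grip 30.0
{"tx":4.2,"ty":-3.2,"tz":0.17,"roll":0},{"tx":4.4,"ty":-2.8,"tz":0.17,"roll":0},{"tx":4.6,"ty":-2.4,"tz":0.17,"roll":0},{"tx":4.8,"ty":-2.0,"tz":0.17,"roll":0},{"tx":5.0,"ty":-1.6,"tz":0.17,"roll":0},{"tx":5.1,"ty":-1.1,"tz":0.17,"roll":0},{"tx":5.2,"ty":-0.7,"tz":0.17,"roll":0},{"tx":5.2,"ty":-0.2,"tz":0.17,"roll":0},{"tx":5.2,"ty":0.2,"tz":0.17,"roll":0},{"tx":5.2,"ty":0.7,"tz":0.17,"roll":0},{"tx":5.1,"ty":1.1,"tz":0.17,"roll":0},{"tx":5.0,"ty":1.6,"tz":0.17,"roll":0},{"tx":4.8,"ty":2.0,"tz":0.17,"roll":0},{"tx":4.6,"ty":2.4,"tz":0.17,"roll":0},{"tx":4.4,"ty":2.8,"tz":0.17,"roll":0},{"tx":4.1,"ty":3.2,"tz":0.17,"roll":0},{"tx":3.9,"ty":3.5,"tz":0.17,"roll":0},{"tx":3.5,"ty":3.9,"tz":0.17,"roll":0},{"tx":3.2,"ty":4.2,"tz":0.17,"roll":0},{"tx":2.8,"ty":4.4,"tz":0.17,"roll":0},
```

```bash
c(){ python3 -c 'from h import *
crank()'; }
python3 -m handwheel '[{"tx":4.2,"ty":-3.2,"tz":0.1,"roll":0}]'>/dev/null; c
python3 -m handwheel '[{"tx":4.4,"ty":-2.8,"tz":0.1,"roll":0}]'>/dev/null; c
python3 -m handwheel '[{"tx":4.6,"ty":-2.4,"tz":0.1,"roll":0}]'>/dev/null; c
python3 -m handwheel '[{"tx":4.8,"ty":-2,"tz":0.1,"roll":0}]'>/dev/null; c
python3 -m handwheel '[{"tx":5,"ty":-1.6,"tz":0.1,"roll":0}]'>/dev/null; c
python3 -m handwheel '[{"tx":5.1,"ty":-1.1,"tz":0.1,"roll":0}]'>/dev/null; c
python3 -m handwheel '[{"tx":5.2,"ty":-0.7,"tz":0.1,"roll":0}]'>/dev/null; c
python3 -m handwheel '[{"tx":5.2,"ty":-0.2,"tz":0.1,"roll":0}]'>/dev/null; c
python3 -m handwheel '[{"tx":5.2,"ty":0.2,"tz":0.1,"roll":0}]'>/dev/null; c
python3 -m handwheel '[{"tx":5.2,"ty":0.7,"tz":0.1,"roll":0}]'>/dev/null; c
python3 -c "
from h import *
a=crank();rows(a+1.5,5,16)"
```

```text
ang -125.92 rad 58.9 z 216.07 Ft 4.46 Fr 2.43 Fz 2.46 t 14.10 grip 30.3
ang -120.82 rad 58.9 z 215.92 Ft 4.15 Fr 3.02 Fz 3.83 t 14.18 grip 30.3
ang -115.68 rad 59.0 z 215.74 Ft 4.98 Fr 3.20 Fz 5.20 t 14.27 grip 30.3
ang -110.55 rad 59.1 z 215.53 Ft 4.81 Fr 3.13 Fz 4.15 t 14.35 grip 30.3
ang -105.35 rad 59.2 z 215.37 Ft 4.58 Fr 3.19 Fz 4.26 t 14.43 grip 30.3
ang -100.23 rad 59.3 z 215.22 Ft 4.04 Fr 3.09 Fz 2.75 t 14.52 grip 30.3
ang -95.10 rad 59.5 z 214.99 Ft 4.65 Fr 2.13 Fz 3.50 t 14.60 grip 30.2
ang -89.99 rad 59.6 z 214.85 Ft 4.59 Fr 3.81 Fz 3.30 t 14.68 grip 30.2
ang -84.92 rad 59.8 z 214.64 Ft 4.50 Fr 3.53 Fz 3.22 t 14.77 grip 30.2
ang -79.85 rad 59.9 z 214.46 Ft 4.81 Fr 2.65 Fz 3.26 t 14.85 grip 30.1
ang -79.85 rad 59.9 z 214.46 Ft 4.81 Fr 2.65 Fz 3.26 t 14.85 grip 30.1
{"tx":5.1,"ty":1.3,"tz":0.17,"roll":0},{"tx":4.9,"ty":1.7,"tz":0.17,"roll":0},{"tx":4.8,"ty":2.1,"tz":0.17,"roll":0},{"tx":4.6,"ty":2.5,"tz":0.17,"roll":0},{"tx":4.3,"ty":2.9,"tz":0.17,"roll":0},{"tx":4.1,"ty":3.3,"tz":0.17,"roll":0},{"tx":3.8,"ty":3.6,"tz":0.17,"roll":0},{"tx":3.4,"ty":4.0,"tz":0.17,"roll":0},{"tx":3.1,"ty":4.2,"tz":0.17,"roll":0},{"tx":2.7,"ty":4.5,"tz":0.17,"roll":0},{"tx":2.3,"ty":4.7,"tz":0.17,"roll":0},{"tx":1.9,"ty":4.9,"tz":0.17,"roll":0},{"tx":1.4,"ty":5.0,"tz":0.17,"roll":0},{"tx":1.0,"ty":5.1,"tz":0.17,"roll":0},{"tx":0.5,"ty":5.2,"tz":0.17,"roll":0},{"tx":0.1,"ty":5.2,"tz":0.17,"roll":0},
```

Very steady: baseline Ft is 4.55 ± 0.3 N. Continuing.

```bash
c(){ python3 -c 'from h import *
crank()'; }
python3 -m handwheel '[{"tx":5.1,"ty":1.3,"tz":0.2,"roll":0}]'>/dev/null; c
python3 -m handwheel '[{"tx":4.9,"ty":1.7,"tz":0.2,"roll":0}]'>/dev/null; c
python3 -m handwheel '[{"tx":4.8,"ty":2.1,"tz":0.2,"roll":0}]'>/dev/null; c
python3 -m handwheel '[{"tx":4.6,"ty":2.5,"tz":0.2,"roll":0}]'>/dev/null; c
python3 -m handwheel '[{"tx":4.3,"ty":2.9,"tz":0.2,"roll":0}]'>/dev/null; c
python3 -m handwheel '[{"tx":4.1,"ty":3.3,"tz":0.2,"roll":0}]'>/dev/null; c
python3 -m handwheel '[{"tx":3.8,"ty":3.6,"tz":0.2,"roll":0}]'>/dev/null; c
python3 -m handwheel '[{"tx":3.4,"ty":4,"tz":0.2,"roll":0}]'>/dev/null; c
python3 -m handwheel '[{"tx":3.1,"ty":4.2,"tz":0.2,"roll":0}]'>/dev/null; c
python3 -m handwheel '[{"tx":2.7,"ty":4.5,"tz":0.2,"roll":0}]'>/dev/null; c
python3 -c "
from h import *
a=crank();rows(a+1.5,5,16)"
```

```text
ang -74.70 rad 59.9 z 214.28 Ft 5.47 Fr 3.29 Fz 4.11 t 14.93 grip 30.3
ang -69.64 rad 59.9 z 214.12 Ft 4.65 Fr 3.43 Fz 3.92 t 15.02 grip 30.3
ang -64.55 rad 60.0 z 213.90 Ft 3.84 Fr 3.31 Fz 4.06 t 15.10 grip 30.3
ang -59.45 rad 60.1 z 213.78 Ft 5.32 Fr 2.47 Fz 3.36 t 15.18 grip 30.3
ang -54.40 rad 60.2 z 213.62 Ft 4.73 Fr 3.08 Fz 3.86 t 15.27 grip 30.3
ang -49.31 rad 60.3 z 213.44 Ft 4.32 Fr 3.19 Fz 3.52 t 15.35 grip 30.3
ang -44.27 rad 60.3 z 213.21 Ft 5.34 Fr 2.42 Fz 4.11 t 15.43 grip 30.3
ang -39.19 rad 60.4 z 213.05 Ft 4.45 Fr 2.55 Fz 5.03 t 15.52 grip 30.3
ang -34.14 rad 60.4 z 212.89 Ft 3.88 Fr 2.74 Fz 3.88 t 15.60 grip 30.3
ang -29.11 rad 60.5 z 212.71 Ft 4.89 Fr 1.82 Fz 3.74 t 15.68 grip 30.3
ang -29.11 rad 60.5 z 212.71 Ft 4.89 Fr 1.82 Fz 3.74 t 15.68 grip 30.3
{"tx":2.2,"ty":4.7,"tz":0.17,"roll":0},{"tx":1.8,"ty":4.9,"tz":0.17,"roll":0},{"tx":1.4,"ty":5.1,"tz":0.17,"roll":0},{"tx":0.9,"ty":5.2,"tz":0.17,"roll":0},{"tx":0.5,"ty":5.2,"tz":0.17,"roll":0},{"tx":0.0,"ty":5.2,"tz":0.17,"roll":0},{"tx":-0.4,"ty":5.2,"tz":0.17,"roll":0},{"tx":-0.9,"ty":5.2,"tz":0.17,"roll":0},{"tx":-1.3,"ty":5.1,"tz":0.17,"roll":0},{"tx":-1.8,"ty":4.9,"tz":0.17,"roll":0},{"tx":-2.2,"ty":4.7,"tz":0.17,"roll":0},{"tx":-2.6,"ty":4.5,"tz":0.17,"roll":0},{"tx":-3.0,"ty":4.3,"tz":0.17,"roll":0},{"tx":-3.4,"ty":4.0,"tz":0.17,"roll":0},{"tx":-3.7,"ty":3.7,"tz":0.17,"roll":0},{"tx":-4.0,"ty":3.4,"tz":0.17,"roll":0},
```

```bash
c(){ python3 -c 'from h import *
crank()'; }
python3 -m handwheel '[{"tx":2.2,"ty":4.7,"tz":0.2,"roll":0}]'>/dev/null; c
python3 -m handwheel '[{"tx":1.8,"ty":4.9,"tz":0.2,"roll":0}]'>/dev/null; c
python3 -m handwheel '[{"tx":1.4,"ty":5.1,"tz":0.2,"roll":0}]'>/dev/null; c
python3 -m handwheel '[{"tx":0.9,"ty":5.2,"tz":0.2,"roll":0}]'>/dev/null; c
python3 -m handwheel '[{"tx":0.5,"ty":5.2,"tz":0.2,"roll":0}]'>/dev/null; c
python3 -m handwheel '[{"tx":0,"ty":5.2,"tz":0.2,"roll":0}]'>/dev/null; c
python3 -m handwheel '[{"tx":-0.4,"ty":5.2,"tz":0.2,"roll":0}]'>/dev/null; c
python3 -m handwheel '[{"tx":-0.9,"ty":5.2,"tz":0.2,"roll":0}]'>/dev/null; c
python3 -m handwheel '[{"tx":-1.3,"ty":5.1,"tz":0.2,"roll":0}]'>/dev/null; c
python3 -m handwheel '[{"tx":-1.8,"ty":4.9,"tz":0.2,"roll":0}]'>/dev/null; c
python3 -c "
from h import *
a=crank();rows(a+1.5,5,16)"
```

```text
ang -24.10 rad 60.4 z 212.55 Ft 5.58 Fr 2.24 Fz 4.02 t 15.77 grip 30.3
ang -19.08 rad 60.4 z 212.37 Ft 3.83 Fr 2.44 Fz 2.93 t 15.85 grip 30.3
ang -13.99 rad 60.4 z 212.24 Ft 4.67 Fr 2.86 Fz 3.45 t 15.93 grip 30.2
ang -8.93 rad 60.4 z 212.05 Ft 4.36 Fr 1.98 Fz 3.92 t 16.02 grip 30.2
ang -3.86 rad 60.4 z 211.92 Ft 3.83 Fr 1.59 Fz 3.13 t 16.10 grip 30.2
ang 1.15 rad 60.4 z 211.74 Ft 4.32 Fr 2.61 Fz 3.92 t 16.18 grip 30.2
ang 6.14 rad 60.4 z 211.55 Ft 4.36 Fr 3.08 Fz 3.23 t 16.27 grip 30.1
ang 11.38 rad 60.3 z 211.41 Ft 4.11 Fr 3.27 Fz 2.87 t 16.35 grip 30.1
ang 16.68 rad 60.3 z 211.21 Ft 4.89 Fr 3.17 Fz 3.70 t 16.43 grip 30.1
ang 21.99 rad 60.2 z 211.06 Ft 4.73 Fr 2.34 Fz 2.84 t 16.52 grip 30.1
ang 21.99 rad 60.2 z 211.06 Ft 4.73 Fr 2.34 Fz 2.84 t 16.52 grip 30.1
{"tx":-2.3,"ty":4.7,"tz":0.17,"roll":0},{"tx":-2.7,"ty":4.5,"tz":0.17,"roll":0},{"tx":-3.1,"ty":4.2,"tz":0.17,"roll":0},{"tx":-3.4,"ty":4.0,"tz":0.17,"roll":0},{"tx":-3.8,"ty":3.6,"tz":0.17,"roll":0},{"tx":-4.1,"ty":3.3,"tz":0.17,"roll":0},{"tx":-4.3,"ty":2.9,"tz":0.17,"roll":0},{"tx":-4.6,"ty":2.5,"tz":0.17,"roll":0},{"tx":-4.8,"ty":2.1,"tz":0.17,"roll":0},{"tx":-4.9,"ty":1.7,"tz":0.17,"roll":0},{"tx":-5.1,"ty":1.3,"tz":0.17,"roll":0},{"tx":-5.2,"ty":0.8,"tz":0.17,"roll":0},{"tx":-5.2,"ty":0.4,"tz":0.17,"roll":0},{"tx":-5.2,"ty":-0.1,"tz":0.17,"roll":0},{"tx":-5.2,"ty":-0.5,"tz":0.17,"roll":0},{"tx":-5.1,"ty":-1.0,"tz":0.17,"roll":0},
```

```bash
c(){ python3 -c 'from h import *
crank()'; }
python3 -m handwheel '[{"tx":-2.3,"ty":4.7,"tz":0.2,"roll":0}]'>/dev/null; c
python3 -m handwheel '[{"tx":-2.7,"ty":4.5,"tz":0.2,"roll":0}]'>/dev/null; c
python3 -m handwheel '[{"tx":-3.1,"ty":4.2,"tz":0.2,"roll":0}]'>/dev/null; c
python3 -m handwheel '[{"tx":-3.4,"ty":4,"tz":0.2,"roll":0}]'>/dev/null; c
python3 -m handwheel '[{"tx":-3.8,"ty":3.6,"tz":0.2,"roll":0}]'>/dev/null; c
python3 -m handwheel '[{"tx":-4.1,"ty":3.3,"tz":0.2,"roll":0}]'>/dev/null; c
python3 -m handwheel '[{"tx":-4.3,"ty":2.9,"tz":0.2,"roll":0}]'>/dev/null; c
python3 -m handwheel '[{"tx":-4.6,"ty":2.5,"tz":0.2,"roll":0}]'>/dev/null; c
python3 -m handwheel '[{"tx":-4.8,"ty":2.1,"tz":0.2,"roll":0}]'>/dev/null; c
python3 -m handwheel '[{"tx":-4.9,"ty":1.7,"tz":0.2,"roll":0}]'>/dev/null; c
python3 -c "
from h import *
a=crank();rows(a+1.5,5,16)"
```

```text
ang 27.33 rad 60.0 z 210.91 Ft 4.22 Fr 1.99 Fz 2.49 t 16.60 grip 30.1
ang 32.57 rad 60.0 z 210.79 Ft 3.89 Fr 1.82 Fz 3.65 t 16.68 grip 30.1
ang 37.81 rad 59.9 z 210.59 Ft 4.35 Fr 2.51 Fz 2.66 t 16.77 grip 30.1
ang 43.12 rad 59.9 z 210.38 Ft 4.04 Fr 2.61 Fz 2.47 t 16.85 grip 30.1
ang 48.50 rad 59.9 z 210.19 Ft 4.84 Fr 2.74 Fz 3.07 t 16.93 grip 30.1
ang 53.73 rad 59.9 z 210.01 Ft 5.43 Fr 2.86 Fz 4.08 t 17.02 grip 30.1
ang 58.47 rad 60.0 z 209.91 Ft 6.20 Fr 1.61 Fz 3.00 t 17.10 grip 30.1
ang 63.30 rad 60.0 z 209.71 Ft 7.11 Fr 1.74 Fz 2.83 t 17.18 grip 30.1
ang 68.34 rad 60.0 z 209.53 Ft 6.90 Fr 1.27 Fz 3.10 t 17.27 grip 30.0
ang 73.36 rad 60.1 z 209.28 Ft 6.40 Fr 1.00 Fz 3.00 t 17.35 grip 30.0
ang 73.36 rad 60.1 z 209.28 Ft 6.40 Fr 1.00 Fz 3.00 t 17.35 grip 30.0
{"tx":-5.1,"ty":1.1,"tz":0.17,"roll":0},{"tx":-5.2,"ty":0.7,"tz":0.17,"roll":0},{"tx":-5.2,"ty":0.2,"tz":0.17,"roll":0},{"tx":-5.2,"ty":-0.2,"tz":0.17,"roll":0},{"tx":-5.2,"ty":-0.7,"tz":0.17,"roll":0},{"tx":-5.1,"ty":-1.1,"tz":0.17,"roll":0},{"tx":-5.0,"ty":-1.6,"tz":0.17,"roll":0},{"tx":-4.8,"ty":-2.0,"tz":0.17,"roll":0},{"tx":-4.6,"ty":-2.4,"tz":0.17,"roll":0},{"tx":-4.4,"ty":-2.8,"tz":0.17,"roll":0},{"tx":-4.2,"ty":-3.2,"tz":0.17,"roll":0},{"tx":-3.9,"ty":-3.5,"tz":0.17,"roll":0},{"tx":-3.5,"ty":-3.9,"tz":0.17,"roll":0},{"tx":-3.2,"ty":-4.1,"tz":0.17,"roll":0},{"tx":-2.8,"ty":-4.4,"tz":0.17,"roll":0},{"tx":-2.4,"ty":-4.6,"tz":0.17,"roll":0},
```

Contact is clear: Ft rises from 4.4 to 6.8 N between about 47° and 64°. I'll aim for about 146°, a quarter turn after contact.

```bash
c(){ python3 -c 'from h import *
crank()'; }
python3 -m handwheel '[{"tx":-5.1,"ty":1.1,"tz":0.2,"roll":0},{"tx":-5.2,"ty":0.7,"tz":0.2,"roll":0},{"tx":-5.2,"ty":0.2,"tz":0.2,"roll":0},{"tx":-5.2,"ty":-0.2,"tz":0.2,"roll":0}]'>/dev/null; c
python3 -m handwheel '[{"tx":-5.2,"ty":-0.7,"tz":0.2,"roll":0},{"tx":-5.1,"ty":-1.1,"tz":0.2,"roll":0},{"tx":-5,"ty":-1.6,"tz":0.2,"roll":0}]'>/dev/null; c
python3 -m handwheel '[{"tx":-4.8,"ty":-2,"tz":0.2,"roll":0},{"tx":-4.6,"ty":-2.4,"tz":0.2,"roll":0}]'>/dev/null; c
python3 -m handwheel '[{"tx":-4.4,"ty":-2.8,"tz":0.2,"roll":0},{"tx":-4.2,"ty":-3.2,"tz":0.2,"roll":0}]'>/dev/null; c
python3 -m handwheel '[{"tx":-2,"ty":-1.8,"tz":0.1,"roll":0},{"tx":0,"ty":0,"tz":0,"roll":0}]'>/dev/null; c
python3 -c "
from h import *
a=crank();rows(a+1.5,3,6)"
```

```text
ang 93.40 rad 60.1 z 208.51 Ft 7.52 Fr 0.71 Fz 1.02 t 17.68 grip 29.8
ang 108.50 rad 60.1 z 207.93 Ft 7.43 Fr 1.37 Fz 1.72 t 17.93 grip 29.7
ang 118.42 rad 60.1 z 207.60 Ft 7.35 Fr 0.90 Fz 1.54 t 18.10 grip 29.6
ang 128.44 rad 60.2 z 207.16 Ft 7.71 Fr -0.06 Fz 0.53 t 18.27 grip 29.6
ang 131.40 rad 60.2 z 207.05 Ft 7.02 Fr -0.65 Fz 0.67 t 18.43 grip 29.6
ang 131.40 rad 60.2 z 207.05 Ft 7.02 Fr -0.65 Fz 0.67 t 18.43 grip 29.6
{"tx":-2.2,"ty":-2.2,"tz":0.10,"roll":0},{"tx":-2.1,"ty":-2.3,"tz":0.10,"roll":0},{"tx":-2.0,"ty":-2.4,"tz":0.10,"roll":0},{"tx":-1.9,"ty":-2.5,"tz":0.10,"roll":0},{"tx":-1.7,"ty":-2.6,"tz":0.10,"roll":0},{"tx":-1.6,"ty":-2.7,"tz":0.10,"roll":0},
```

```bash
c(){ python3 -c 'from h import *
crank()'; }
python3 -m handwheel '[{"tx":-2.2,"ty":-2.2,"tz":0.1,"roll":0},{"tx":-2.1,"ty":-2.3,"tz":0.1,"roll":0},{"tx":-2,"ty":-2.4,"tz":0.1,"roll":0},{"tx":-1.9,"ty":-2.5,"tz":0.1,"roll":0},{"tx":-1.7,"ty":-2.6,"tz":0.1,"roll":0},{"tx":0,"ty":0,"tz":0,"roll":0},{"tx":0,"ty":0,"tz":0,"roll":0}]'>/dev/null; c
python3 -m handwheel '[{"tx":0,"ty":0,"tz":0,"roll":0},{"tx":0,"ty":0,"tz":0,"roll":0}]'>/dev/null; c
```

```text
ang 146.02 rad 60.2 z 206.54 Ft 6.15 Fr 0.03 Fz 0.85 t 19.02 grip 29.6
ang 146.00 rad 60.2 z 206.52 Ft 6.10 Fr 0.22 Fz -0.25 t 19.18 grip 29.6
```

```bash
c(){ python3 -c 'from h import *
crank()'; }
python3 -m handwheel '[{"tx":0.7,"ty":1,"tz":0,"roll":0},{"tx":0,"ty":0,"tz":0,"roll":0},{"tx":0,"ty":0,"tz":0,"roll":0}]'>/dev/null; c
python3 -m handwheel '[{"tx":0,"ty":0,"tz":0,"roll":0},{"tx":0,"ty":0,"tz":0,"roll":0},{"tx":0,"ty":0,"tz":0,"roll":0},{"tx":0,"ty":0,"tz":0,"roll":0},{"tx":0,"ty":0,"tz":0,"roll":0},{"tx":0,"ty":0,"tz":-5,"roll":0},{"tx":0,"ty":0,"tz":-15,"roll":0},{"tx":0,"ty":0,"tz":-25,"roll":0},{"tx":0,"ty":0,"tz":-25,"roll":0},{"tx":0,"ty":0,"tz":-25,"roll":0},{"tx":0,"ty":0,"tz":-15,"roll":0},{"tx":0,"ty":0,"tz":0,"roll":0}]' 50 30
python3 -m handwheel '[{"tx":-20,"ty":0,"tz":0,"roll":0},{"tx":-25,"ty":0,"tz":0,"roll":0},{"tx":-25,"ty":0,"tz":0,"roll":0},{"tx":-20,"ty":0,"tz":0,"roll":0},{"tx":-5,"ty":0,"tz":0,"roll":0},{"tx":0,"ty":0,"tz":0,"roll":0},{"tx":0,"ty":0,"tz":0,"roll":0}]'
python3 - <<'E'
from h import *
import cv2
T=wT();p,d=optics.get_image("wrist"); s,_=optics.get_image("side"); 
cv2.imwrite("pics/f.png",np.vstack([cv2.resize(p,(480,300)),cv2.resize(s[170:290,200:392],(480,300),interpolation=cv2.INTER_CUBIC)])[:,:,::-1])
h=cv2.cvtColor(p,cv2.COLOR_RGB2HSV); m=((h[...,0]<6)|(h[...,0]>174))&(h[...,1]>170)&(h[...,2]>90); m[:, :60]=0
n,l,st,c=cv2.connectedComponentsWithStats(m.astype(np.uint8)); i=1+np.argmax(st[1:,4]); v,u=np.where(l==i)
K=optics.camera_params("wrist")["mtx"];P=(np.linalg.inv(K)@np.array([u,v,np.ones_like(u)])*d[v,u]).T; W=P@T[:3,:3].T+T[:3,3]
zt=np.percentile(W[:,2],95);t=W[abs(W[:,2]-zt)<.004]; r=t.mean(0)[:2]-[.5953,.0421]; q=Ro.from_rotvec(ctrl.get_obs()["tool_rot"]).as_matrix()[:2,:2].T@r
print(st[i],zt,r,np.degrees(np.arctan2(q[1],q[0])))
E
```

```text
ang 145.68 rad 60.2 z 206.47 Ft 5.70 Fr 0.00 Fz 3.04 t 19.43 grip 30.0
t: 20.43
tool_pos: [0.5946, -0.0202, 0.3211]
tool_rot: [2.787, 1.44, 0.01]
contact_force: [-0.6, 0.3, 1.6]
opening: 0.0498
grip_force: 0.0
t: 21.02
tool_pos: [0.5378, -0.0971, 0.3148]
tool_rot: [-2.79, -1.441, 0.001]
contact_force: [0.5, 0.2, 0.2]
opening: 0.0496
grip_force: 0.0
[304  59  28  31 638] 0.2401713392951356 [ 0.00015946 -0.06116179] 144.54832501214557
```

View pics/f.png

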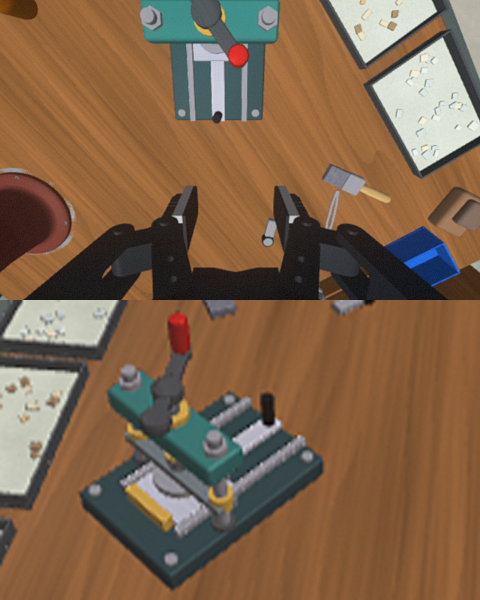

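The knob stayed at about 145–146° (upper picture, (238,55)), the carrier sits against the brass stop, and the gripper is clear of everything. Handing in.

```bash
python3 -c "
from station import ctrl
print(ctrl.finish_job())"
```

```text
the job is handed in; nothing more can be done
None
```

The carrier is home against the brass stop (about 14 N on it), and the stone is clamped about a quarter turn past contact (82–99° depending on where in the force rise contact is counted). The gripper is clear of everything, and the job was handed in at about 21 s of the 72 s limit; no verdict was returned.

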